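# Weigh out modules and clamp them for burn-in

## Task

The modules on the bench look alike, but some are empty shells: feel each one's weight, lay the heavy complete ones crosswise in the black cradle and put the light empty ones in the red bin. When all are sorted, slide the orange-tabbed clamp up until it comes to a firm stop with the whole row snug against the stop plate, without crushing it, and then turn the fan dial so that its pointer is on the green mark. Leave everything else on the bench where it is.

Things in the scene. Friction and masses are not known exactly. Their poses are not given: they have to be found in the camera images.
- mod_a: cased module, one of up to five that look exactly alike (aluminium box with blue labels, brass contacts on one end): 64 mm long (its x) by 32 mm by 32 mm, origin at the centre of the case, lies with its x level; it may lie on any of its long sides. Complete ones weigh about 340 g, empty shells about 100 g (each within 10 %); only the weight tells them apart. Absent in some starts
- mod_b: cased module, one of up to five that look exactly alike (aluminium box with blue labels, brass contacts on one end): 64 mm long (its x) by 32 mm by 32 mm, origin at the centre of the case, lies with its x level; it may lie on any of its long sides. Complete ones weigh about 340 g, empty shells about 100 g (each within 10 %); only the weight tells them apart. Absent in some starts
- mod_c: cased module, one of up to five that look exactly alike (aluminium box with blue labels, brass contacts on one end): 64 mm long (its x) by 32 mm by 32 mm, origin at the centre of the case, lies with its x level; it may lie on any of its long sides. Complete ones weigh about 340 g, empty shells about 100 g (each within 10 %); only the weight tells them apart. Absent in some starts
- mod_d: cased module, one of up to five that look exactly alike (aluminium box with blue labels, brass contacts on one end): 64 mm long (its x) by 32 mm by 32 mm, origin at the centre of the case, lies with its x level; it may lie on any of its long sides. Complete ones weigh about 340 g, empty shells about 100 g (each within 10 %); only the weight tells them apart. Absent in some starts
- mod_e: cased module, one of up to five that look exactly alike (aluminium box with blue labels, brass contacts on one end): 64 mm long (its x) by 32 mm by 32 mm, origin at the centre of the case, lies with its x level; it may lie on any of its long sides. Complete ones weigh about 340 g, empty shells about 100 g (each within 10 %); only the weight tells them apart. Absent in some starts
- cradle: black burn-in cradle fixed to the bench, a straight trough along its y: floor 8 mm above the bench, 100 mm wide (x), floor from y = -200 to +150 mm; lips 10 mm high on both long sides leave 73 mm between them (x = -36.5 to 36.5), so a module lies in it crosswise, its length along the cradle's x. Origin on the bench at the trough's middle line
- stop_face (a point): on the cradle's floor, middle of the inner face of the fixed stop plate at the trough's +y end (axes as the cradle's: +y points into the plate; modules lie at negative y). The plate is 30 mm high, 85 mm wide
- stop_plate: the aluminium stop plate itself, 15 mm thick, fixed
- clamp (a joint): sliding clamp in the cradle, m: 0 = fully open, its jaw face 250 mm from the stop face; grows as it slides along the cradle's +y towards the stop plate (at most 0.225). Friction 2 N, stays where it is left
- jaw: steel jaw plate of the sliding clamp, 64 mm wide (x), 28 mm high; origin at the foot of its pressing face (looks to +y), axes as the cradle's
- clamp_grip (a point): point to grip on the clamp's upright orange tab: tab 24 mm in x, 16 mm in y, its top 70 mm above the bench; this point lies 14 mm below the top, 42 mm behind the jaw face; the metal carriage under the tab is 28 mm above the bench
- reject_bin: red open bin fixed to the bench, 190 mm (its x) by 130 mm by 40 mm high, walls 4 mm; origin under its centre
- reject_bin_in (a point): centre of the red bin's inner floor (4 to 5 mm above the bench), axes as the bin's
- fan_control: grey fan speed controller fixed to the bench, 125 by 120 mm, 50 mm high, origin under its centre, dial in the middle of its top
- dial (a joint): black fan dial, rad: 0 to 4.8, grows as it turns clockwise seen from above; its white pointer line points to the controller's -x at 0 and to the green mark at 2.4; the black ticks are 0.6 rad apart
- dial_grip (a point): on the dial's axis, at gripping height in its bar grip: bar 42 mm long along this point's x (the pointer is at its -x end), 14 mm wide, from 14 to 44 mm above the controller's top; the point turns with the dial
- green_mark (a point): centre of the green mark, 44 mm from the dial's axis on the controller's top
- tape_core: bystander: cardboard tube standing, 72 mm across, 70 mm high, origin under its centre
- solder_reel: bystander: metal reel, 60 mm across, 40 mm high, origin under its centre
- screwdriver: bystander: yellow screwdriver lying flat in front of the fans
- cell_pack: bystander: yellow box 70 x 50 x 30 mm, origin under its centre
- flux_jar: bystander: jar 44 mm across, 50 mm high, origin under its centre
Things that resemble listed ones, but are neither listed nor needed, are in the scene too. What is shaped like the mod_b but brown is not meant.

How it is judged:
By the outcome, as a careful person would: the job done as asked, in the order asked, and still so for the second after the job is handed in, with the robot touching nothing.
Of mod_a, mod_b, mod_c, mod_d, mod_e only 3 to 5 are there at a start; the rules pass over those that are not, and their reading is None.
At some moment in a run one of mod_a, mod_b, mod_c, mod_d, mod_e may be knocked a few centimetres aside while the robot is not near it.
Once in a run the grip may slacken for a moment while it holds something.
It also fails if it takes over 210 s, if anything falls off the work surface, if the arm or the gripper's body presses on something with over 40 N, if the wrist force passes 120 N, or if a joint passes its speed limit or range.

## Robot

A 6-joint arm with a two-finger parallel gripper is mounted at the origin on the work surface. World frame = base frame: x ahead of the robot, y to its left, z up, the work surface at z = 0. Lengths are in m, angles in rad, forces in N, time in s.
With the tool pointing down it reaches from about 0.375 to 0.925 m from the base axis. Payload 5.7 kg.
Tool frame: the origin (TCP) lies midway between the tips of the shut fingers; the grasp point (between the pads) lies 19 mm behind it; z points along the fingers, y is the line along which they close (so a half turn about z gives the same grasp; the last joint's range is limited). The gripper opens to 88 mm and grips with 3 to 60 N. Pads are 20 mm wide; open, the fingers measure 115 mm over their backs; the gripper's body (75 mm by 178 mm) begins 61 mm behind the grasp point.
Start: joints at [-1.428, 0.359, 1.51, -0, 1.272, -0.115], TCP at [0.153, -0.58, 0.223] pointing down, gripper open.
Joint ranges: [-2.97, 2.97], [-1.01, 2.36], [0.21, 2.38], [-0.96, 4.11], [0.2, 2.71], [-2.98, 2.98]. Speed limits (rad/s): [2.39, 2.39, 3.14, 3.14, 3.14, 3.14].

## Interface

Orientations are given as a unit quaternion [x, y, z, w].
In Python, from bench import move_ptp, servo_line, goto_joints, move_gripper, sleep, inverse_kinematics, capture, PlanningError, close_job, spot_in, silhouettes, current_clock, current_joint_pos, current_qvel, current_joint_torque, current_position, current_orientation, current_force, current_torque, current_finger_gap, current_grip_force gives the robot as it stands. Calls block until the motion is done:
- move_ptp(position, orientation): joint-space move of the TCP to a pose.
- servo_line(position, orientation=None, rate=0.15, contact_N=None): straight line of the TCP; orientation=None keeps the orientation; rate is the mean speed in m/s. With contact_N (N) it stops when the force on the tool has changed by that much, and returns True; else False.
- goto_joints(angles): joint-space move.
- move_gripper(opening): finger opening in m; the grip force is fixed at half the most; returns when the fingers have stopped.
- sleep(seconds).
- inverse_kinematics(position, orientation): joint angles nearest the present ones, or None.
- capture(name): name is "scene" or "top" or "wrist"; returns a dict with "image" (384x512x3 uint8, blue, green, red), "range_z" (384x512 float32, m along the optical axis (not along the pixel's ray), 0 where there is no reading), "intrinsics" (3x3 intrinsics, pixels), "k1" (the pictures are not rectified: a ray, as slopes to the right and down, at radius r is drawn at 1 + k1 r^2 times it, then the intrinsics apply), "R" (3x3) and "t" (3): a world point X has camera coordinates R X + t. Camera axes: x right, y down, z forward; pixel columns grow to the right and rows downward; lengths in m; the calibration is good to about 2 mm. A picture is of the moment at which its call begins.
A pose or a line that the arm cannot do raises PlanningError and nothing moves.
- close_job(): hands the job in; it is judged then, once.
Trained networks look in the newest picture that a camera, given by its name, has taken for a name from the list of things; names that differ only in an ending like _2 or _b are one class to them, and where a whole thing is asked for, a point or a joint stands for the part that bears it (a point fixed in the world has none). Each returns a list of dicts, best first, with "conf" (0 to 1); they miss things now and then, are a little off and sometimes report something else, mostly with a low value. They report only what shows in the picture. A call takes as long as a camera call. They do not tell look-alikes from the thing itself.
- spot_in(camera, query): "xy" ([column, row] in pixels, amid what is visible of it).
- silhouettes(camera, query): "region" (384x512 bool, what is visible of it) and "xy" ([column, row] in pixels, amid what is visible of it).
Readings, each from a call of its own:
- current_clock(): time.
- current_joint_pos(): joint angles.
- current_qvel(): joint speeds.
- current_joint_torque(): joint torques, N m.
- current_position(): TCP position.
- current_orientation(): TCP orientation.
- current_force(): force on the tool from outside, world axes, zero at the start.
- current_torque(): the same for the moment, N m.
- current_finger_gap(): finger opening in m.
- current_grip_force(): force on a finger pad.
Only numpy, scipy, OpenCV 4.12 (cv2) and the standard library are available. Lean on these libraries where they do the work, as an engineer would, in place of code of your own. Each camera call takes 0.05 s, during which the arm holds its last target. There are 200 camera calls.

## Working session

There is one attempt and no reset: what is moved stays moved. The work goes in short steps, each a Python script; the robot and the scene stay as the last script left them, time stands still between calls to the robot, and variables do not carry over. Pictures are saved under pics/ and viewed, at most 14 in all, crops included, and the job is handed in when it is done.

```bash
ls; mkdir -p pics; cat > h.py <<'E'
import numpy as np, cv2
from bench import *
def ray2world(c,u,v,z=None,plane=None):
    K=c["intrinsics"];k=c["k1"]
    d=np.array([(u-K[0,2])/K[0,0],(v-K[1,2])/K[1,1]],float)
    s=d.copy()
    for _ in range(20): s=d/(1+k*(s@s))
    r=np.array([s[0],s[1],1.]);R=np.array(c["R"]);t=np.array(c["t"])
    o=-R.T@t; w=R.T@r
    if plane is not None: z=(plane-o[2])/w[2]
    return o+w*z
def cloud(c):
    K=c["intrinsics"];k=c["k1"];Z=c["range_z"]
    v,u=np.mgrid[0:Z.shape[0],0:Z.shape[1]]
    dx=(u-K[0,2])/K[0,0];dy=(v-K[1,2])/K[1,1];sx,sy=dx.copy(),dy.copy()
    for _ in range(20):
        f=1+k*(sx**2+sy**2);sx=dx/f;sy=dy/f
    P=np.stack([sx*Z,sy*Z,Z],-1)-np.array(c["t"])
    W=P@np.array(c["R"]); W[Z<=0]=np.nan
    return W
E
python3 - <<'E'
from h import *
for n in("scene","top"):
    c=capture(n);cv2.imwrite(f"pics/{n}0.png",cv2.resize(c["image"],(800,600)))
    W=cloud(c)
    print(n,c["t"],c["k1"],-np.array(c["R"]).T@np.array(c["t"]))
    for q in("mod_a","cradle","stop_plate","clamp","jaw","reject_bin","fan_control","dial","green_mark","tape_core","solder_reel","screwdriver","cell_pack","flux_jar"):
        for d in silhouettes(n,q):
            m=d["region"]; p=W[m]; p=p[~np.isnan(p[:,0])]
            if len(p): print(n,q,round(d["conf"],2),np.round(d["xy"]),np.round(np.median(p,0),3),"n",m.sum(),"zmax",round(np.percentile(p[:,2],95),3))
print(current_clock())
E
```

```text
pics
scene [-0.26420043 -0.20759922  1.57498272] 0.01297924777392189 [ 1.26261697 -0.43461679  0.90020915]
scene mod_a 0.79 [190. 221.] [ 0.469 -0.173  0.032] n 266 zmax 0.036
scene mod_a 0.77 [240. 198.] [ 0.459 -0.004  0.031] n 305 zmax 0.035
scene mod_a 0.58 [154. 194.] [ 0.308 -0.221  0.032] n 232 zmax 0.035
scene mod_a 0.56 [111. 200.] [ 0.263 -0.334  0.029] n 321 zmax 0.035
scene mod_a 0.53 [222. 217.] [ 0.496 -0.081  0.031] n 342 zmax 0.035
scene cradle 0.81 [274. 242.] [ 0.654 -0.006  0.011] n 3989 zmax 0.039
scene stop_plate 0.72 [334. 222.] [0.673 0.162 0.035] n 277 zmax 0.042
scene clamp 0.82 [240. 254.] [ 0.644 -0.118  0.029] n 561 zmax 0.07
scene jaw 0.9 [240. 253.] [ 0.644 -0.116  0.029] n 614 zmax 0.071
scene reject_bin 0.73 [240. 200.] [ 0.463 -0.004  0.031] n 313 zmax 0.035
scene reject_bin 0.72 [332. 164.] [0.453 0.353 0.012] n 2074 zmax 0.041
scene reject_bin 0.45 [390. 199.] [0.702 0.351 0.046] n 792 zmax 0.071
scene reject_bin 0.34 [188. 220.] [ 0.467 -0.172  0.032] n 289 zmax 0.036
scene fan_control 0.61 [130. 249.] [ 0.495 -0.356  0.051] n 2253 zmax 0.082
scene
[... 1990 characters left out ...]
8
top dial 0.67 [370. 214.] [ 0.464 -0.347  0.051] n 1705 zmax 0.068
top dial 0.44 [373. 214.] [ 0.469 -0.35   0.067] n 177 zmax 0.097
top green_mark 0.65 [371. 219.] [ 0.466 -0.348  0.051] n 1766 zmax 0.068
top tape_core 0.72 [136. 137.] [0.695 0.358 0.048] n 414 zmax 0.073
top solder_reel 0.86 [377. 148.] [ 0.692 -0.373  0.04 ] n 332 zmax 0.046
top solder_reel 0.37 [146. 222.] [0.455 0.345 0.005] n 2936 zmax 0.04
top screwdriver 0.66 [275. 130.] [ 0.749 -0.057  0.022] n 319 zmax 0.03
top cell_pack 0.66 [177. 155.] [0.648 0.258 0.029] n 410 zmax 0.035
top cell_pack 0.48 [141. 134.] [0.696 0.357 0.046] n 412 zmax 0.073
top flux_jar 0.69 [353. 164.] [ 0.637 -0.283  0.048] n 194 zmax 0.055
1.5
```

View pics/scene0.png

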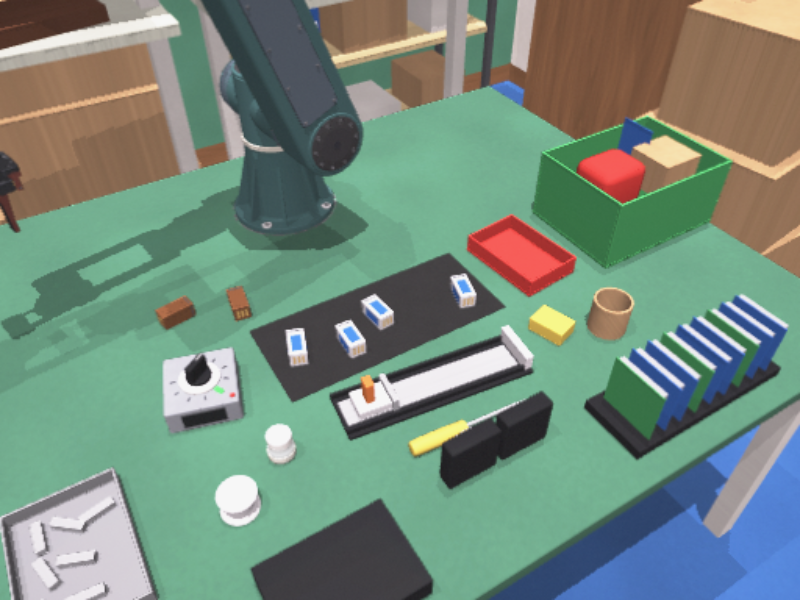

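View pics/top0.png

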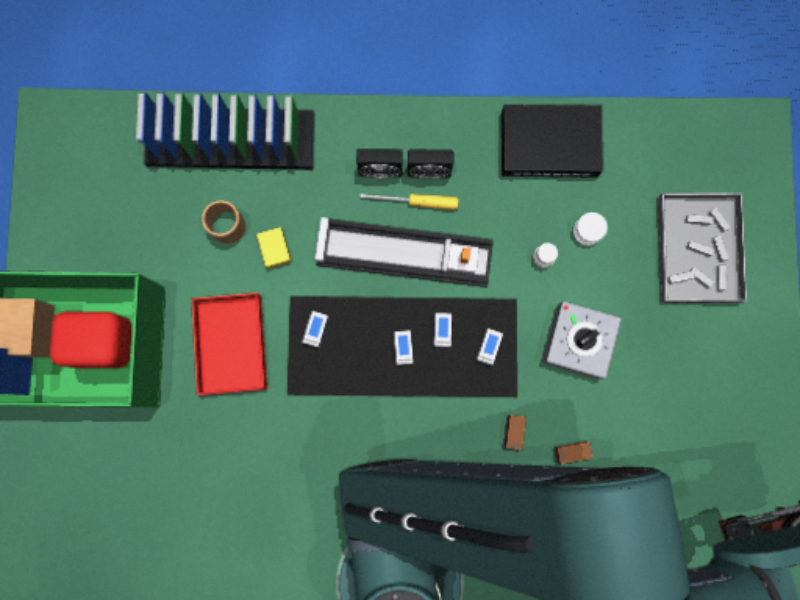

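The four modules lie on the black mat at (315,328), (403,347), (443,329), (489,346) in the top view (800 px). Look-alikes are the brown blocks at (515,432) and (574,452), which I reject. The cradle is at (403,252) with the orange tab at (466,255), the red bin at (229,343), and the dial at (584,338). The green mark is at (572,320) and the red dot beside it at (565,307). Next I'll look with the wrist camera.

```bash
cat >> h.py <<'E'
from scipy.spatial.transform import Rotation as Ro
def down(yaw):  # tool z down; tool y axis at angle yaw+90deg in world (x-axis at yaw -> tool x), y flips
    x=np.array([np.cos(yaw),np.sin(yaw),0]);z=np.array([0,0,-1.]);y=np.cross(z,x)
    return Ro.from_matrix(np.stack([x,y,z],1)).as_quat()
def blobs(W,box,z0,z1,amin=8):
    m=(W[...,0]>box[0])&(W[...,0]<box[1])&(W[...,1]>box[2])&(W[...,1]<box[3])&(W[...,2]>z0)&(W[...,2]<z1)
    n,l,s,_=cv2.connectedComponentsWithStats(m.astype(np.uint8),connectivity=4)
    out=[]
    for i in range(1,n):
        if s[i,4]<amin: continue
        p=W[l==i]; (c,(w,h),a)=cv2.minAreaRect((p[:,:2]*1000).astype(np.float32))
        if w<h: a+=90; w,h=h,w
        out.append((np.array(c)/1000,w,h,(a+90)%180-90,np.median(p[:,2])))
    return out
MAT=(.37,.55,-.27,.27)
def show(b):
    for c,w,h,a,z in b: print(np.round(c,4),"size %.1f %.1f ang %.1f z %.4f"%(w,h,a,z))
E
python3 - <<'E'
from h import *
for n in("scene","top"):
    print(n);show(blobs(cloud(capture(n)),MAT,.022,.045,40))
print(current_orientation())
move_ptp([.47,-.05,.42],down(0)); c=capture("wrist");cv2.imwrite("pics/w1.png",cv2.resize(c["image"],(800,600)))
W=cloud(c);print("wrist",-np.array(c["R"]).T@np.array(c["t"]),[np.round(np.nanpercentile(W[...,i],[0,100]),2) for i in(0,1)]);show(blobs(W,MAT,.022,.045,40))
print(current_force(),current_joint_pos(),current_clock())
E
```

```text
scene
[0.4877 0.1756] size 68.9 34.0 ang -16.8 z 0.0328
[0.4522 0.0008] size 66.9 35.1 ang 4.5 z 0.0328
[ 0.4883 -0.0773] size 67.7 33.4 ang -1.7 z 0.0331
[ 0.4559 -0.1701] size 69.8 32.4 ang -18.8 z 0.0331
top
[0.4857 0.1718] size 63.6 32.6 ang -15.0 z 0.0323
[ 0.4876 -0.08  ] size 63.8 31.2 ang -0.2 z 0.0325
[ 0.4542 -0.1735] size 63.9 32.2 ang -18.5 z 0.0322
[ 0.4509 -0.003 ] size 64.2 32.4 ang 5.6 z 0.0327
[ 9.91702631e-01  1.28553062e-01 -2.70469712e-05 -3.17251521e-05]
wrist [ 0.53611702 -0.05244108  0.58244804] [array([0.02, 0.71]), array([-0.56,  0.45])]
[0.4864 0.1717] size 64.5 32.8 ang -15.9 z 0.0324
[ 0.4885 -0.081 ] size 63.6 32.2 ang -1.5 z 0.0327
[ 0.4558 -0.1742] size 63.6 32.8 ang -18.9 z 0.0326
[ 0.4519 -0.0034] size 64.3 32.7 ang 6.3 z 0.0326
[0.3831 0.2684] size 25.5 3.1 ang 1.5 z 0.0321
[-0.15706605 -0.17046766  0.06652426] [-2.53450269e-01  4.34179982e-02  1.44477889e+00 -1.89860682e-04
  1.65399466e+00  1.31829312e+00] 3.9583
```

View pics/w1.png

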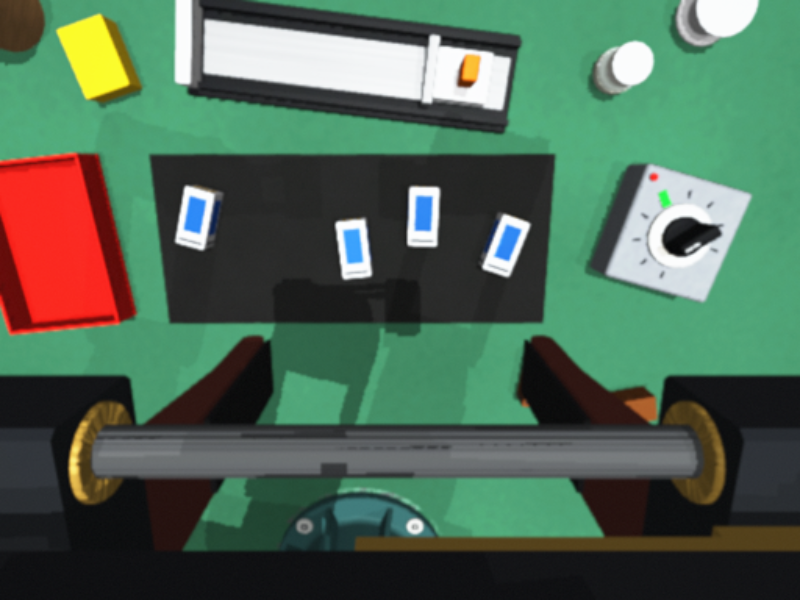

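Wrist view: the modules are at (197,217), (353,247), (424,215) and (506,243), all blue-labelled on the mat. The brown ones are off the mat. The cradle has its stop on the left at (187,40) and the tab at (470,68). The dial's pointer faces right-up at (722,232) and the green mark is at (664,199). Now I'll measure the cradle, bin and controller from closer.

```bash
cat >/tmp/a.py <<'E'
from h import *
def meas(W):
    for n,box,z0,z1 in(("outline",(.55,.72,-.26,.21),.006,.012),("lips",(.55,.72,-.26,.21),.014,.021),("plate",(.6,.72,.1,.21),.034,.043),("jaw",(.57,.7,-.2,-.02),.0335,.043),("carr",(.57,.7,-.2,-.02),.024,.031),("tab",(.57,.7,-.2,-.02),.066,.075),("bin",(.33,.56,.26,.46),.033,.045),("ctl",(.37,.57,-.46,-.25),.044,.055),("bar",(.4,.54,-.42,-.29),.09,.099)):
        print(n);show([b for b in blobs(W,box,z0,z1,15)])
print("TOP");meas(cloud(capture("top")))
move_ptp([.56,-.06,.40],down(0));c=capture("wrist");print("WRIST");meas(cloud(c));cv2.imwrite("pics/w2.png",cv2.resize(c["image"],(800,600)))
move_ptp([.42,-.33,.3],down(0));c=capture("wrist");print("DIAL");meas(cloud(c));cv2.imwrite("pics/w3.png",cv2.resize(c["image"],(800,600)))
hsv=cv2.cvtColor(c["image"],cv2.COLOR_BGR2HSV);W=cloud(c);m=(hsv[...,1]>170)&(hsv[...,0]>45)&(hsv[...,0]<75)&(hsv[...,2]>170)&(W[...,2]>.045);print("green",np.round(np.nanmedian(W[m],0),4),m.sum())
print(current_joint_pos())
E
python3 /tmp/a.py
```

```text
TOP
outline
[0.6861 0.1112] size 37.7 13.8 ang 44.9 z 0.0090
[0.6584 0.0932] size 125.6 71.7 ang 84.6 z 0.0088
[0.618  0.1394] size 41.0 10.6 ang 86.3 z 0.0093
lips
[0.7    0.1343] size 34.5 7.6 ang -88.4 z 0.0173
plate
[0.6654 0.1623] size 83.8 15.4 ang -6.6 z 0.0388
jaw
carr
tab
bin
[0.48   0.2886] size 208.8 86.9 ang 33.5 z 0.0396
[0.5392 0.4091] size 20.4 8.4 ang -62.6 z 0.0385
[0.5017 0.4095] size 52.7 5.4 ang 2.6 z 0.0401
[0.4116 0.4008] size 120.3 12.5 ang 10.6 z 0.0395
[0.3603 0.3246] size 44.9 3.9 ang -85.3 z 0.0386
ctl
[ 0.4671 -0.3528] size 127.4 120.0 ang -15.9 z 0.0505
bar
[ 0.4688 -0.3536] size 41.3 13.0 ang -55.8 z 0.0936
WRIST
outline
[ 0.6939 -0.009 ] size 349.2 6.6 ang 83.4 z 0.0087
[ 0.6468 -0.0106] size 335.8 73.3 ang 83.4 z 0.0090
[0.6014 0.0013] size 348.1 6.9 ang 83.4 z 0.0085
lips
[ 0.6468 -0.0107] size 335.7 85.2 ang 83.4 z 0.0186
plate
[0.6669 0.162 ] size 85.0 15.6 ang -6.3 z 0.0384
jaw
[ 0.6379 -0.0867] size 63.7 10.0 ang -6.7 z 0.0376
carr
[ 0.6339 -0.1208] size 57.5 49.8 ang 83.3 z 0.0282
tab
[ 0.6336 -0.1237] size 23.5 16.3 ang -2.8 z 0.0710
bin
[0.4935
[... 156 characters left out ...]

DIAL
outline
[ 0.6185 -0.0902] size 173.9 37.7 ang 81.5 z 0.0089
[ 0.5912 -0.0857] size 175.9 9.4 ang 84.0 z 0.0086
lips
[ 0.6099 -0.1414] size 25.9 12.3 ang -55.3 z 0.0171
[ 0.6074 -0.0867] size 12.3 4.8 ang -56.5 z 0.0178
[ 0.5972 -0.0907] size 167.1 6.7 ang 83.4 z 0.0187
[ 0.6091 -0.1145] size 27.7 0.7 ang 83.6 z 0.0173
plate
jaw
[ 0.6107 -0.0844] size 11.9 11.5 ang -87.0 z 0.0375
carr
[ 0.6123 -0.1163] size 65.2 13.7 ang -89.6 z 0.0280
tab
bin
ctl
[ 0.4693 -0.3551] size 125.2 120.0 ang -15.6 z 0.0506
bar
[ 0.4692 -0.355 ] size 41.4 13.9 ang -55.5 z 0.0943
green [ 0.5073 -0.3355  0.0513] 53
[-7.93588986e-01  1.99085353e-01  1.54044083e+00  5.28425421e-04
  1.40074126e+00  7.75945324e-01]
```

View pics/w3.png

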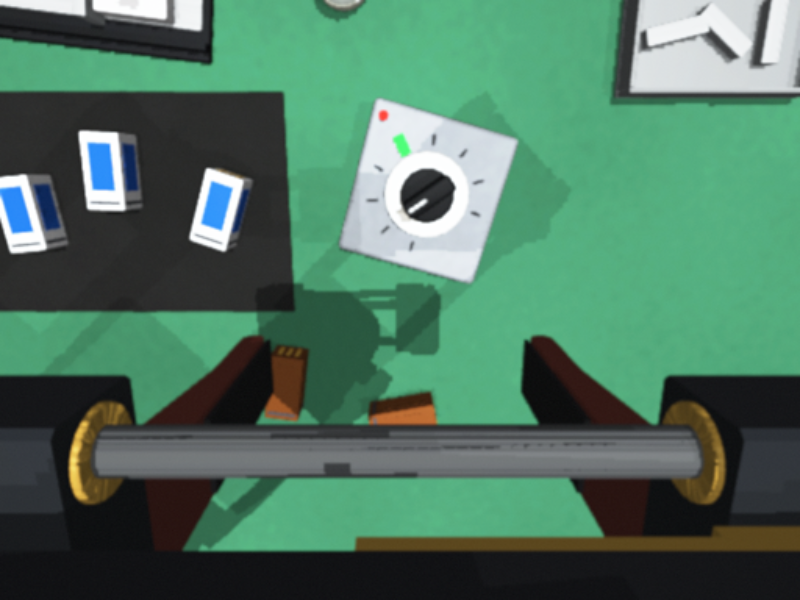

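The pointer is at (400,214), facing lower-left at world angle 124.5°. The green mark at (403,145) is at about 27°, so the dial sits near 0.70 rad and needs a 97.6° clockwise turn. The white-blue modules on the mat are the targets, and the brown ones at (287,383) and (402,408) are not. I'll pick, weigh and place the first module, near y = +0.17.

```bash
cat >> h.py <<'E'
STOP=np.array([.666,.1545]);CY=np.array([.115,.9934]);CYAW=np.radians(-6.6)
PZ=.006
def grav(): 
    sleep(.3);return np.mean([np.array(current_force()) for _ in range(3)],0)
def look(xy):
    move_ptp([xy[0]-.03,xy[1],.27],down(0))
    b=[q for q in blobs(cloud(capture("wrist")),(.3,.57,-.3,.25),.024,.045,100) if 55<q[1]<72 and 27<q[2]<40]
    return min(b,key=lambda q:np.hypot(*(q[0]-xy))) if b else None
def pick(xy):
    b=look(xy)
    if b is None: print("none");return None
    show([b]);c,yaw=b[0],np.radians(b[3])
    move_gripper(.060);move_ptp([*c,.12],down(yaw));f0=grav()
    servo_line([*c,PZ],rate=.12);move_gripper(.0)
    g=current_finger_gap();servo_line([*c,.12],rate=.12);f1=grav()
    w=f0[2]-f1[2];print("gap",g,current_finger_gap(),"weight N %.2f"%w,"t",current_clock());return w
def put(xy,yaw,z,hi=.12):
    move_ptp([*xy,hi],down(yaw));print("gap over",current_finger_gap())
    if current_finger_gap()<.027: print("LOST");return False
    hit=servo_line([*xy,z],rate=.08,contact_N=6);print("hit",hit,np.round(current_position(),4),"gap",current_finger_gap())
    move_gripper(.043);servo_line([*xy,hi],rate=.15);return True
def slot(i): return STOP-CY*(.040+.053*i)
E
python3 - <<'E'
from h import *
w=pick(np.array([.4864,.1717]))
E
```

```text
[0.4865 0.1721] size 64.2 32.3 ang -15.9 z 0.0327
gap 0.031756766074009325 0.03180808062493821 weight N 1.97 t 12.3
```

```bash
python3 - <<'E'
from h import *
for i in range(8): sleep(.15);print(np.round(current_force(),2),np.round(current_torque(),2),np.round(current_joint_torque(),2)[1:3])
c=capture("wrist");cv2.imwrite("pics/w4.png",cv2.resize(c["image"],(640,480)))
print(np.round(current_position(),4),current_grip_force(),current_finger_gap())
E
```

```text
[ 0.34  0.08 -3.17] [ 0.07 -0.05 -0.04] [-47.22 -21.96]
[-1.01 -0.07 -3.24] [ 0.04 -0.05 -0.  ] [-47.23 -21.99]
[-0.79 -0.03 -3.61] [ 0.05 -0.02  0.03] [-47.25 -22.  ]
[ 0.   -0.73 -2.47] [0.04 0.03 0.01] [-47.27 -22.  ]
[ 0.44 -0.57 -2.97] [0.05 0.02 0.06] [-47.28 -22.  ]
[-0.71 -0.14 -2.93] [0.03 0.04 0.02] [-47.28 -22.  ]
[-0.26  0.4  -3.  ] [-0.02  0.04  0.03] [-47.28 -22.  ]
[ 0.7   0.99 -4.21] [ 0.06  0.03 -0.  ] [-47.28 -22.  ]
[0.4865 0.1721 0.12  ] 29.999443888664246 0.03163479076928453
```

View pics/w4.png

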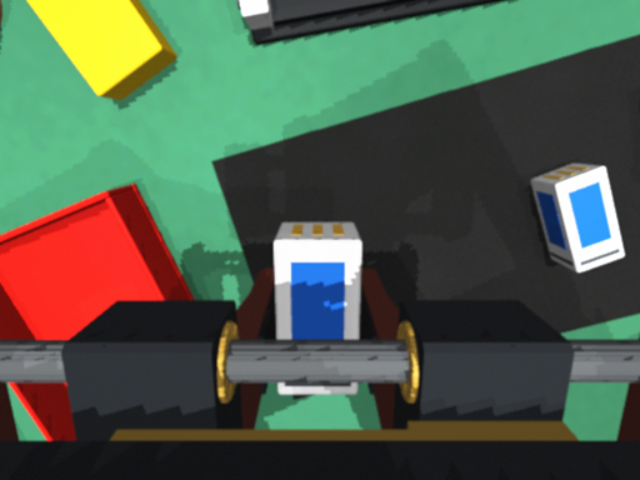

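The module is held level in the pads at (318,310). Its mean weight is about 3.2 N, so it is heavy. I'll average more readings from now on. It goes in the cradle.

```bash
cat >> h.py <<'E'
def grav():
    sleep(.4);r=[]
    for _ in range(16): sleep(.05);r.append(current_force())
    return np.mean(r,0)
E
python3 - <<'E'
from h import *
f=grav();print(f)
put(slot(0),CYAW,.0135)
move_ptp([.56,0.06,.3],down(0));c=capture("wrist");W=cloud(c);cv2.imwrite("pics/w5.png",cv2.resize(c["image"],(640,480)))
show(blobs(W,(.58,.72,-.15,.15),.036,.046,60));print(STOP,current_clock())
w=pick(np.array([.4519,-.0034]))
E
```

```text
[ 0.03915703 -0.05118067 -3.33132975]
gap over 0.03189918799846832
hit True [0.6609 0.1147 0.0145] gap 0.03169501435662124
[0.6602 0.1131] size 63.9 31.9 ang -6.6 z 0.0408
[ 0.6376 -0.0866] size 63.7 10.3 ang -6.4 z 0.0377
[ 0.6338 -0.1156] size 22.6 2.1 ang -3.1 z 0.0406
[0.666  0.1545] 18.9667
[ 0.4516 -0.0034] size 64.3 32.3 ang 5.7 z 0.0328
gap 0.03183445638868345 0.03210897183765981 weight N 3.70 t 25.9833
```

View pics/w5.png

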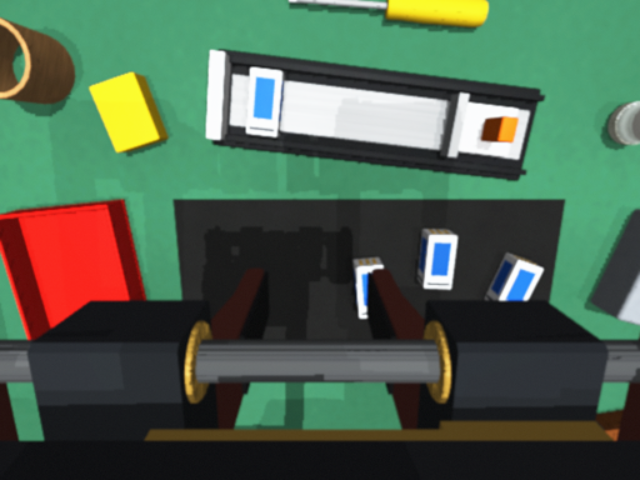

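The first module sits crosswise in the cradle at (264,101). The second module weighs 3.7 N, so it is heavy and goes in the next slot. Then I'll pick the third.

```bash
python3 - <<'E'
from h import *
if put(slot(1),CYAW,.0135): w=pick(np.array([.4885,-.081]))
E
```

```text
gap over 0.03145303824534613
hit True [0.6549 0.0621 0.0143] gap 0.03142654267449827
[ 0.4878 -0.0812] size 64.3 32.6 ang -1.9 z 0.0327
gap 0.03199818288150264 0.03163681197243382 weight N 3.47 t 36.8417
```

```bash
python3 - <<'E'
from h import *
if put(slot(2),CYAW,.0135): w=pick(np.array([.4558,-.1742]))
move_ptp([.44,.22,.36],down(0))
c=capture("wrist");cv2.imwrite("pics/w6.png",cv2.resize(c["image"],(640,480)))
W=cloud(c);show(blobs(W,(.58,.72,-.15,.15),.0365,.046,60))
m=(W[...,0]>.3)&(W[...,0]<.6)&(W[...,1]>.25)&(W[...,1]<.46)&(W[...,2]>.034)&(W[...,2]<.044)
p=W[m];print("bin rim",cv2.minAreaRect((p[:,:2]*1000).astype(np.float32)),current_finger_gap(),grav())
W=cloud(capture("top"))
m=(W[...,0]>.3)&(W[...,0]<.6)&(W[...,1]>.25)&(W[...,1]<.42)&(W[...,2]>.034)&(W[...,2]<.044)
p=W[m];print("bin rim",cv2.minAreaRect((p[:,:2]*1000).astype(np.float32)))
E
```

```text
gap over 0.03160365710280336
hit True [0.6488 0.0095 0.0144] gap 0.03180442175432425
[ 0.4554 -0.1745] size 63.9 32.1 ang -19.1 z 0.0328
gap 0.03202379390372746 0.031699841018269836 weight N 0.95 t 47.7333
[0.6402 0.1156] size 32.7 24.8 ang 85.3 z 0.0408
[0.6373 0.0629] size 32.6 30.1 ang 84.8 z 0.0409
[0.6348 0.0102] size 38.0 32.7 ang -7.9 z 0.0409
[ 0.6289 -0.0849] size 47.1 12.2 ang -8.4 z 0.0379
[ 0.6302 -0.1183] size 26.5 12.7 ang 25.0 z 0.0410
bin rim ((455.10211181640625, 341.0750732421875), (190.04409790039062, 130.46926879882812), 5.838112831115723) 0.03163694455572078 [-0.06743609  0.09233544 -1.288301  ]
bin rim ((373.9604187011719, 364.2427062988281), (137.14744567871094, 68.60578155517578), 57.78720474243164)
```

View pics/w6.png

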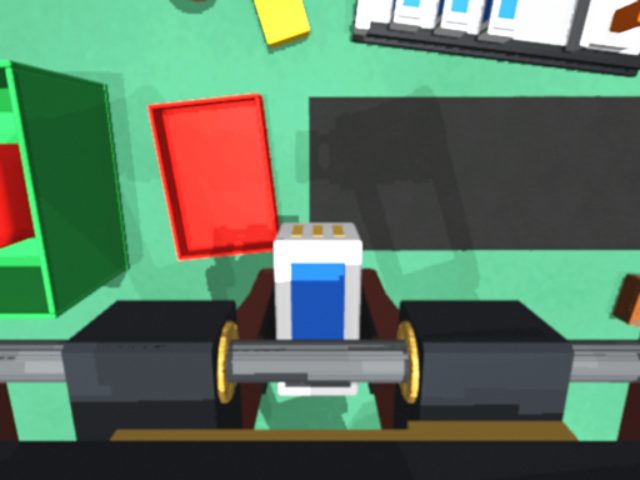

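The light module is held at (318,310), weighing about 1.1 N, and the mat is empty. The red bin is centred at (0.455, 0.341) at 5.8°, and the green box stands beside it. I'll turn the gripper a quarter turn to stay clear of that box. Then I'll check everything.

```bash
python3 - <<'E'
from h import *
B=np.array([.455,.341])
put(B,np.radians(95.8),.0095,.15)
move_ptp([.55,.0,.38],down(0));c=capture("wrist");W=cloud(c);cv2.imwrite("pics/w7.png",cv2.resize(c["image"],(640,480)))
show(blobs(W,(.58,.72,-.18,.15),.036,.046,60));print("tab");show(blobs(W,(.58,.72,-.18,.15),.066,.075,15));print("bin");show(blobs(W,(.37,.54,.29,.39),.02,.05,60));print(current_clock())
E
```

```text
gap over 0.031757804759344865
hit True [0.4549 0.341  0.0103] gap 0.03204340894516928
[0.6603 0.113 ] size 63.8 32.5 ang -6.8 z 0.0408
[0.6547 0.0605] size 63.7 32.3 ang -6.2 z 0.0409
[0.6485 0.008 ] size 63.8 32.1 ang -6.7 z 0.0407
[ 0.6377 -0.0866] size 63.7 10.1 ang -6.5 z 0.0377
tab
[ 0.6335 -0.1233] size 24.0 16.3 ang -7.2 z 0.0709
bin
[0.4562 0.3367] size 65.4 32.7 ang -84.0 z 0.0362
56.8417
```

View pics/w7.png

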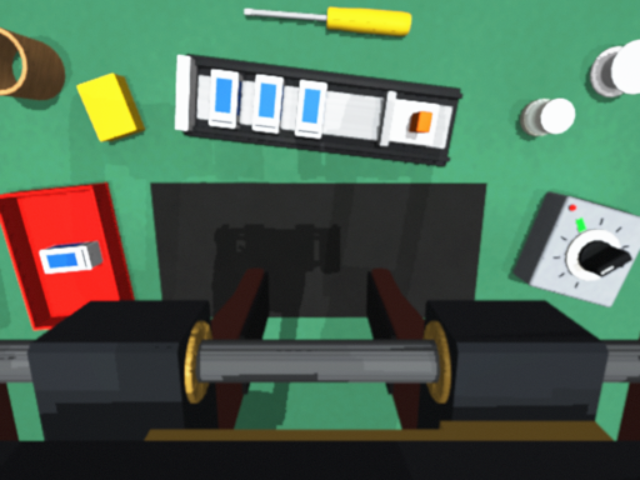

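All are sorted: three heavy ones in the cradle at (224,98), (268,103) and (311,108), and the light one in the bin at (68,258). Next is the clamp.

```bash
python3 - <<'E'
from h import *
T=np.array([.6335,-.1233]);z=.040
move_gripper(.032);move_ptp([*T,.13],down(CYAW));servo_line([*T,z],rate=.08,contact_N=10);move_gripper(0)
print("gap",current_finger_gap(),current_position(),grav())
print(servo_line([*(T+CY*.115),z],rate=.06,contact_N=20),current_force(),current_position())
f0=grav();h=servo_line([*(T+CY*.155),z],rate=.015,contact_N=12)
p=np.array(current_position());print(h,"travel",(p[:2]-T)@CY,f0,grav(),p,current_finger_gap())
print(current_clock())
E
```

```text
gap 0.01565822300347108 [ 0.6338254  -0.12322003  0.04047582] [-0.33132565  1.28342497  5.64099006]
False [-1.7428923  -5.95404445  6.45129988] [ 0.64696542 -0.01091498  0.04050475]
True travel 0.14373433119931134 [-1.55074107 -6.13690573  5.76550482] [-0.41666324 -3.19418051  5.38653323] [0.65046412 0.01942544 0.04054724] 0.01552950599603458
67.6583
```

```bash
python3 - <<'E'
from h import *
p=np.array(current_position());q=p.copy();q[:2]+=CY*.004
h=servo_line(q,rate=.01,contact_N=10);r=np.array(current_position());print(h,(r-p)[:2]@CY,np.round(current_force(),1),grav())
move_gripper(.032);servo_line([r[0],r[1],.14],rate=.1)
move_ptp([.56,.03,.33],down(0));c=capture("wrist");W=cloud(c);cv2.imwrite("pics/w8.png",cv2.resize(c["image"],(640,480)))
show(blobs(W,(.58,.72,-.18,.2),.034,.046,60));print("tab");show(blobs(W,(.58,.72,-.18,.15),.066,.075,15))
p=W[(W[...,2]>.039)&(W[...,2]<.043)&(W[...,0]>.6)&(W[...,0]<.7)&(W[...,1]>-.02)&(W[...,1]<.2)];d=(p[:,:2]-STOP)@CY;print(np.percentile(d,[0,1,99,100]),current_clock())
E
```

```text
True -8.170177486740465e-05 [-1.7 -1.8  3.2] [-0.12237661  0.05081729  2.1787972 ]
[0.6605 0.1099] size 121.0 84.5 ang 83.3 z 0.0405
tab
[0.6498 0.0181] size 23.8 15.7 ang -6.7 z 0.0711
[-0.10461711 -0.094925    0.01296666  0.01509729] 71.675
```

View pics/w8.png

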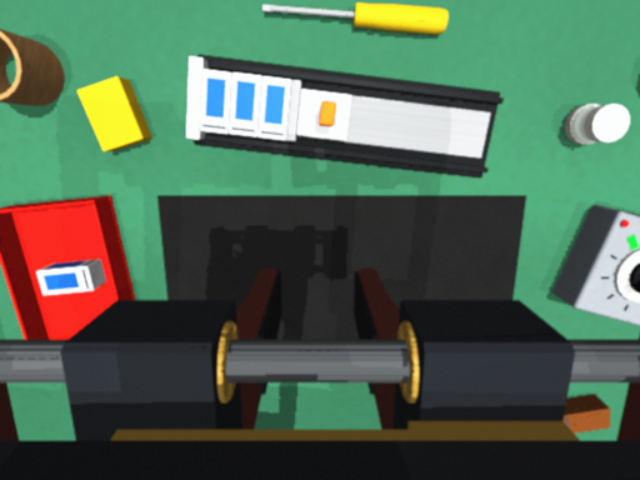

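The row is snug against the plate at (198,98), with the jaw at (294,110) and no gaps. The outline is 121 mm, matching 15.5 + 96 + 10. Now the dial.

```bash
cat > /tmp/d.py <<'E'
from h import *
D=np.array([.4694,-.3545]);a=124.5
move_gripper(.036);move_ptp([*D,.17],down(np.radians(a)));servo_line([*D,.069],rate=.08,contact_N=10);move_gripper(0)
print(current_finger_gap(),np.round(current_position(),4),np.round(current_joint_pos(),3))
j=np.array(current_joint_pos())
for f in np.linspace(0,1,5)[1:]:
    k=j.copy();k[5]+=np.radians(97.6)*f;goto_joints(k)
print(np.round(current_position(),4),np.round(current_force(),1),np.round(current_torque(),2),current_finger_gap())
move_gripper(.036);p=current_position();servo_line([p[0],p[1],.17],rate=.08)
move_ptp([.42,-.34,.3],down(0));c=capture("wrist");W=cloud(c);cv2.imwrite("pics/w9.png",cv2.resize(c["image"],(640,480)))
show(blobs(W,(.4,.54,-.42,-.29),.09,.099,15));show(blobs(W,(.37,.57,-.46,-.25),.044,.055,500));print(current_clock())
E
python3 /tmp/d.py
```

```text
0.013952663201375505 [ 0.4695 -0.3546  0.0692] [-0.764  0.516  1.689 -0.     0.936 -1.366]
[ 0.4675 -0.3541  0.0692] [-6.8 -1.4  5.4] [-0.15  1.19 -0.02] 0.014041142552941093
[ 0.4693 -0.3551] size 41.2 13.8 ang 27.3 z 0.0943
[ 0.4693 -0.355 ] size 125.1 120.2 ang -15.7 z 0.0506
80.9
```

View pics/w9.png

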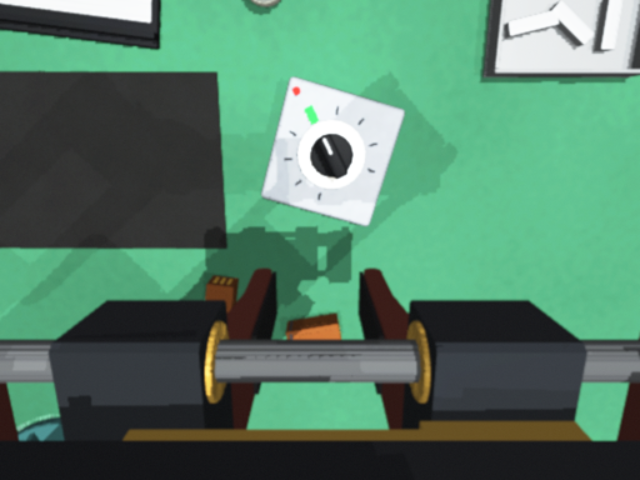

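The pointer at (327,147) aims at the green mark at (312,114): bar angle 27.3° against a target of about 27°. I'll do one last numeric check of the row and bin, then hand in.

```bash
python3 - <<'E'
from h import *
move_ptp([.47,0,.4],down(0));W=cloud(capture("wrist"))
show(blobs(W,(.58,.72,-.18,.2),.034,.046,60));show(blobs(W,(.37,.54,.29,.39),.02,.05,60));show(blobs(W,MAT,.022,.045,40))
print(current_clock());print(close_job())
E
```

```text
[0.658 0.11 ] size 126.6 70.1 ang 89.1 z 0.0406
[0.4561 0.3372] size 65.9 32.4 ang -84.2 z 0.0363
[0.3841 0.2688] size 27.5 2.8 ang 4.1 z 0.0333
82.2917
the job is handed in; nothing more can be done
None
```

The job is handed in: three heavy modules are clamped snug in the cradle, the one light shell is in the red bin, the dial is on the green mark, and the run took about 82 s of the 210 s allowed.

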